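Take the sauce bottle out of its warmer and hold it ready over the strainer

TASK

First turn the warmer's dial clockwise so that its white pointer stands at the orange keep-warm mark. Then draw the red squeeze bottle out of the leaning sleeve and turn it so that its nozzle points straight down over the middle of the mesh strainer, with the tip a few centimetres above the rim, touching nothing. Finish while still holding it there, steady in the gripper, and leave the strainer, jar, mug and coffee filter where they stand.

Things in the scene. Friction and masses are not known exactly. Their poses are not given: they have to be found in the camera images.
- warmer: White sauce warmer, fixed. Origin on the counter, z up. Base slab 42 mm high, x -110 to 115, y -180 to 55 mm in its frame. A round steel sleeve (outside 68 mm, bore 60 mm) leans 0.60 rad from vertical towards the warmer's -x (towards the robot): inner floor centre at (80, 0, 52) mm, mouth 110 mm from there along (-0.565, 0, 0.825). Dial axis at (-50, -125) mm.
- dial (a joint): Dial on the warmer's top, vertical axis, 0 to 2.4 rad, grows clockwise seen from above. The white pointer is at the orange mark at 1.60; starts between 0.15 and 0.85. The pointer's heading in the warmer's frame (counter-clockwise from its +x) is -0.70 minus the value. Stays where left; turns at about 0.04 N m.
- dial_grip (a point): Point on the dial's axis, 64 mm above the counter, in the grip bar: 50 mm long, 14 mm thick, 26 mm tall (top at 76 mm), on a disc 54 mm wide whose top is at 50 mm. Its +x runs along the bar towards the end with the white pointer; z is up.
- bottle: Red squeeze bottle, closed, firm, about 0.2 kg, loose in the sleeve, nozzle down. Origin at the nozzle tip, z along the bottle to its flat butt 200 mm away. White nozzle 35 mm long, 8 to 16 mm wide; from 37 mm on a round body 50 mm in diameter; centre of mass 95 mm from the tip. Some 90 mm of the butt end stands out of the sleeve; it is wholly out once drawn 110 mm along the sleeve axis.
- mat: Pale blue silicone mat 170 x 170 mm with firm ridges, fixed, 8 mm high over the ridges. Origin on the counter under its centre.
- strainer: Round stainless mesh strainer standing loose on the mat, 0.3 kg, rim 136 mm wide, foot 72 mm wide. Origin at the centre of its underside, z up. A flat handle 16 mm wide runs from the rim along its +x to 185 mm from the axis, at rim height.
- strainer_rim (a point): Centre of the strainer's open mouth, at the height of the rim's top (71 mm above its underside, 79 mm above the counter).
- jar: Blue ceramic jar with a wooden lid, diameter 96 mm, 129 mm high, loose bystander on the far side of the counter. Origin at the centre of its underside.
- mug: White mug, diameter 80 mm, 90 mm high, loose bystander on the left. Origin at the centre of its underside.
- phin: Small aluminium drip coffee filter, diameter 90 mm, 71 mm high, loose bystander on the right. Origin at the centre of its underside.
Mind the look-alikes: they are no part of the job. Several things have the shape of the bottle; the one meant has the colours described above.

How it is judged (in metres and radians):
On the way, in this order (a step that is already met when the one before it is completed fails the run):
1. the dial stands at the orange mark (within 0.13 rad) while the bottle is still in its sleeve (value of joint dial between 1.47 and 1.73 rad and distance of bottle from where it was at the start of the episode below 0.02 m), for 0.3 s.
2. the bottle is drawn out of the sleeve, in the gripper (distance of bottle from where it was at the start of the episode above 0.1 m and contact force between bottle and warmer below 0.1 N and contact force between the fingers and bottle above 1 N), for 0.1 s.
At the end, for the whole second after the job is handed in: Dial within 0.13 rad of 1.60; bottle held still (under 0.03 m/s) in the gripper, nozzle down within 0.18 rad of vertical, tip within 30 mm of the strainer's centre (horizontally), 12 to 120 mm above the rim, touching neither strainer nor warmer; strainer upright (value of joint dial between 1.47 and 1.73 rad and contact force between the fingers and bottle above 1 N and angle between bottle's own z axis and vertical below 0.18 rad and horizontal distance between bottle and strainer_rim below 0.03 m and z of bottle in the frame of strainer_rim between 0.012 and 0.12 m and contact force between bottle and strainer below 0.1 N and contact force between bottle and warmer below 0.1 N and linear speed of bottle below 0.03 m/s and angle between strainer's own z axis and vertical below 0.1 rad); the arm keeps its last pose, push and grip.
It fails at once if the strainer is shifted by more than 30 mm (distance of strainer from where it was at the start of the episode above 0.03 m).
It fails at once if the jar is shifted by more than 30 mm (distance of jar from where it was at the start of the episode above 0.03 m).
It fails at once if the mug is shifted by more than 30 mm (distance of mug from where it was at the start of the episode above 0.03 m).
It fails at once if the coffee filter is shifted by more than 30 mm (distance of phin from where it was at the start of the episode above 0.03 m).
It also fails if it takes over 64 s, if anything falls off the work surface, if the arm or the gripper's body presses on something with over 40 N, if the wrist force passes 120 N, or if a joint passes its speed limit or range.

ROBOT

A 6-joint arm with a two-finger parallel gripper is mounted at the origin on the work surface. World frame = base frame: x ahead of the robot, y to its left, z up, the work surface at z = 0. Lengths are in mm, angles in rad, forces in N, time in s.
With the tool pointing down it reaches from about 350 to 850 mm from the base axis. Payload 8.1 kg.
Tool frame: the origin (TCP) lies at the very end of the fingers, on their centre line; the grasp point (between the pads) lies 19 mm behind it; z points along the fingers, y is the line along which they close (so a half turn about z gives the same grasp; the last joint's range is limited). The gripper opens to 85 mm and grips with 20 to 120 N. Pads are 22 mm wide; open, the fingers measure 114 mm over their backs; the gripper's body (76 mm by 85 mm) begins 54 mm behind the grasp point. The pads swing forward as they close: fully open they stand 13 mm farther back than shut.
Start: joints at [1.029, 0.13, 1.488, -0, 1.523, -0.085], TCP at [264.627, 538.496, 231.292] pointing down, gripper open.
Joint ranges: [-2.96, 2.96], [-0.89, 2.26], [0.02, 2.5], [-1.34, 4.48], [0, 2.73], [-2.66, 2.66]. Speed limits (rad/s): [2.39, 2.39, 2.79, 3.14, 3.14, 3.14].

INTERFACE

Orientations are given as a 3x3 rotation matrix whose columns are the frame's x, y, z axes.
In Python, from plant import sense, read_camera, job_done, find_in gives the robot as it stands. The module is installed in compiled form; this text tells all that it offers.
- The arm moves only by the tool move_arm, never from a script. Its argument "moves" is a list of rows, each an object with "jaw": the closure, from -1 (fully open) to 1 (shut), so that 0 is half open; "delta_pos": the shift along the tool's x, y, z in m, a list of three; "yaw": the turn about the tool's z in rad. In form: [{"jaw": jaw, "delta_pos": [dx, dy, dz], "yaw": yaw}, ...]. A call has 1 to 10 rows; each row is the pose to reach, as a shift and turn from the pose commanded when the call began, along the tool's axes at that moment; what a row does not reach only later rows make up. A row lasts 1/8 s, in which the tool goes at most 62.5 mm and 10.7 degrees, less where a joint would pass 70% of its speed; a pose out of reach is approached as far as the arm can. A call with a gripper value outside its range is refused whole. The fingers move at their own pace and stop on an object; the grip force is fixed at half the most. Time passes only in rows, so rows that repeat a pose let the fingers close. It gives the time, the measured TCP pose, the force, the opening and the grip force at its end, in the units of the state.
- sense(): the state, without advancing time (a new reading comes with each control period).
- read_camera(name): name is "side" or "top"; returns a dict with "pixels" (400x640x3 uint8, red, green, blue), "K" (3x3 intrinsics, pixels), "dist_coeffs" ([k1, k2, p1, p2, k3] as OpenCV has them; the pictures are not rectified), "rvec" (rotation vector, rad) and "tvec" (3), from world to camera coordinates, as OpenCV has them. Camera axes: x right, y down, z forward; pixel columns grow to the right and rows downward; lengths in mm; the calibration is good to about 2 mm. A picture is of the moment at which its call begins. There is no depth.
- job_done(): hands the job in; it is judged then, once.
Trained networks look in a picture, given as the dict that the camera call returned (one of the last four; its "shot" number tells which), for a name from the list of things; names that differ only in an ending like _2 or _b are one class to them, and where a whole thing is asked for, a point or a joint stands for the part that bears it (a point fixed in the world has none). Each returns a list of dicts, best first, with "confidence" (0 to 1); they miss things now and then, are a little off and sometimes report something else, mostly with a low value. They report only what shows in the picture. A call takes as long as a camera call. They do not tell look-alikes from the thing itself.
- find_in(picture, name): "location" ([x, y, z] in mm, in world coordinates, good to about 4 mm: the middle of the surface that is visible of it).
The state is a dict: "time_s": time; "joints": joint angles; "qvel": joint speeds; "effort": joint torques, N m; "ee_pos": TCP position; "eef_rot": TCP orientation; "wrist_force": force on the tool from outside, world axes, zero at the start; "torque": the same for the moment, N m; "gripper_width": finger opening in mm; "gripper_force": force on a finger pad.
Only numpy, scipy, OpenCV 4.12 (cv2) and the standard library are available. Lean on these libraries where they do the work, as an engineer would, in place of code of your own. Each camera call takes 0.05 s, during which the arm holds its last target. There are 200 camera calls.

## Working session

There is one attempt and no reset: what is moved stays moved. The work goes in short steps, Python scripts to look and compute and a tool call to move; the robot and the scene stay as the last step left them, time stands still between calls to the robot, and variables do not carry over. Pictures are saved under pics/ and viewed, at most 13 in all, crops included, and the job is handed in when it is done.

Besides the shell and the picture viewer there is one more tool, called after "Emit:" by a JSON object that holds its "fn" and its "kwargs", one argument or row to a line. move_arm: Moves the arm, as the interface text tells. Its arguments: {"type":"object","properties":{"moves":{"type":"array","items":{"type":"object","properties":{"jaw":{"type":"number"},"delta_pos":{"type":"array","items":{"type":"number"}},"yaw":{"type":"number"}}}}},"required":["moves"]}

```bash
mkdir -p pics; cat > h.py <<'E'
import numpy as np, cv2
from plant import *
def shot(c):
    p=read_camera(c); return p
def save(p,n): cv2.imwrite(n,cv2.cvtColor(p["pixels"],cv2.COLOR_RGB2BGR))
def proj(p,X): return cv2.projectPoints(np.float64(X).reshape(-1,1,3),np.float64(p["rvec"]),np.float64(p["tvec"]),np.float64(p["K"]),np.float64(p["dist_coeffs"]))[0].reshape(-1,2)
def back(p,uv,z):
    n=cv2.undistortPoints(np.float64(uv).reshape(-1,1,2),np.float64(p["K"]),np.float64(p["dist_coeffs"])).reshape(-1,2)
    R=cv2.Rodrigues(np.float64(p["rvec"]))[0]; t=np.float64(p["tvec"]).ravel(); C=-R.T@t
    d=np.c_[n,np.ones(len(n))]@R
    return C+d*((z-C[2])/d[:,2])[:,None]
E
python3 - <<'E'
from h import *
np.set_printoptions(precision=3,suppress=True)
for c in("top","side"):
    p=shot(c); save(p,f"pics/{c}0.png"); R=cv2.Rodrigues(np.float64(p["rvec"]))[0]; print(c,-R.T@np.float64(p["tvec"]).ravel())
    for n in("warmer","dial","dial_grip","bottle","mat","strainer","jar","mug","phin"):
        for r in find_in(p,n)[:3]: print(n,np.round(r["location"]),round(r["confidence"],2),proj(p,r["location"]).round())
E
```

```text
top [ 193.996  -22.535 1648.672]
warmer [ 570. -295.   44.] 0.81 [[385. 184.]]
dial [ 519. -342.   50.] 0.51 [[397. 196.]]
dial_grip [ 523. -340.   48.] 0.51 [[396. 195.]]
dial_grip [635. 239.  43.] 0.35 [[259. 172.]]
bottle [ 293. -290.   44.] 0.95 [[387. 250.]]
bottle [474.   7.  48.] 0.94 [[314. 208.]]
bottle [ 583. -554.   46.] 0.86 [[445. 180.]]
mat [564. 228.   6.] 0.64 [[262. 190.]]
strainer [638. 240.  41.] 0.65 [[259. 171.]]
jar [769.  32. 112.] 0.86 [[307. 135.]]
mug [367. 536.  42.] 0.87 [[187. 235.]]
phin [ 366. -529.   66.] 0.8 [[445. 230.]]
side [  232.579 -1144.401  1244.075]
warmer [ 582. -310.   40.] 0.73 [[363. 271.]]
dial [ 524. -350.   49.] 0.6 [[348. 284.]]
dial_grip [ 520. -350.   51.] 0.56 [[347. 284.]]
bottle [ 578. -241.  196.] 0.92 [[358. 219.]]
bottle [ 579. -569.   44.] 0.9 [[393. 349.]]
bottle [ 292. -305.   45.] 0.87 [[266. 288.]]
mat [566. 194.   6.] 0.77 [[317. 170.]]
mat [ 581. -239.  199.] 0.74 [[359. 218.]]
strainer [628. 253.  60.] 0.97 [[329. 147.]]
strainer [ 584. -308.   42.] 0.48 [[364. 270.]]
jar [772.   5.  82.] 0.6 [[389. 180.]]
mug [364. 500.  56.] 0.78 [[249. 119.]]
phin [ 368. -551.   57.] 0.6 [[312. 358.]]
```

View pics/top0.png

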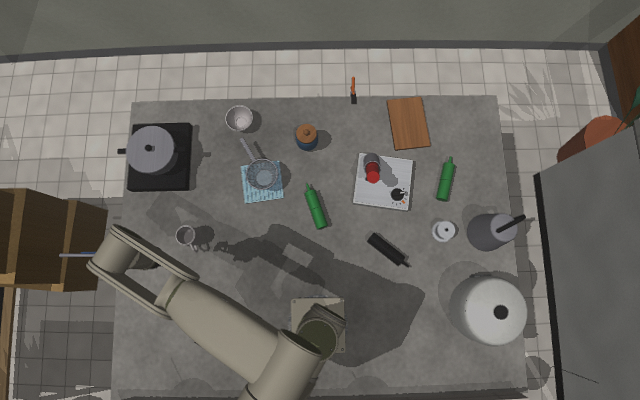

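View pics/side0.png

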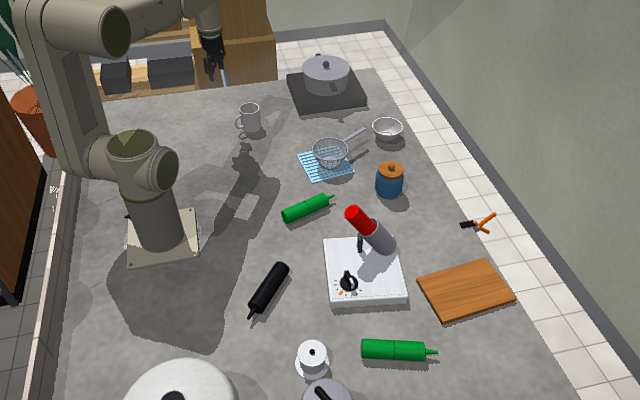

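The top view shows the white warmer at about (384,181), the red bottle at (373,173), the dial at (398,195), and the strainer on its mat at (263,177). The bystanders stand clear of all of these. I'll zoom in next.

```bash
python3 - <<'E'
from h import *
a=shot("top");b=shot("side")
t=cv2.resize(a["pixels"][145:217,345:421],None,fx=5,fy=5,interpolation=cv2.INTER_CUBIC)
s=cv2.resize(b["pixels"][196:316,316:416],None,fx=4,fy=4,interpolation=cv2.INTER_CUBIC)
u=cv2.resize(a["pixels"][130:210,233:293],None,fx=3,fy=3)
o=np.zeros((600,800,3),np.uint8);o[:360,:380]=t;o[:480,400:800]=s;o[360:600,:180]=u
cv2.imwrite("pics/z1.png",o[...,::-1])
E
```

```text
(no output)
```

View pics/z1.png

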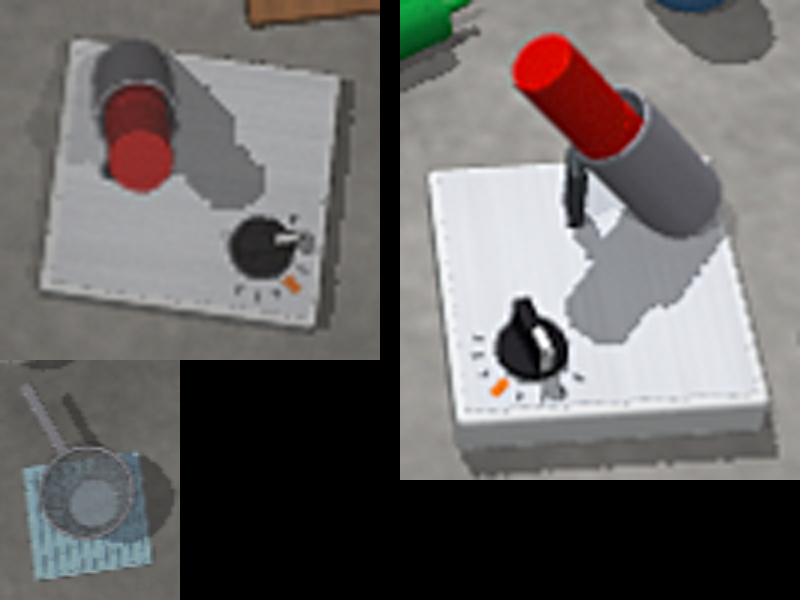

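```bash
cat >> h.py <<'E'
def wfr(q): c,s=np.cos(q[2]),np.sin(q[2]); return np.array([[c,-s,0],[s,c,0],[0,0,1]]),np.array([q[0],q[1],0])
E
python3 - <<'E'
from h import *
from scipy.optimize import least_squares
np.set_printoptions(precision=3,suppress=True)
a=shot("top");b=shot("side")
A=np.array([[70,38],[340,75],[312,325],[40,290]]);A=np.array([345,145])+(A+.5)/5-.5
B=np.array([[30,172],[62,422],[367,400]]);B=np.array([316,196])+(B+.5)/4-.5
L=np.array([[115,55,42],[115,-180,42],[-110,-180,42],[-110,55,42]],float)
LB=L[[3,2,1]]
def f(q):
    R,t=wfr(q); return np.r_[(proj(a,L@R.T+t)-A).ravel(),(proj(b,LB@R.T+t)-B).ravel()]
for fn in (f,lambda q:f(q)[:8],lambda q:f(q)[8:]):
    r=least_squares(fn,[590,-240,0]); print(r.x,r.fun.round(1))
q=least_squares(f,[590,-240,0]).x;R,t=wfr(q)
dial=R@[-50,-125,64]+t; print("dial",dial)
ax=R@[-.565,0,.825]; fl=R@[80,0,52]+t; print("floor",fl,"axis",ax,"mouth",fl+110*ax,"butt~",fl+200*ax)
# pointer: white tip in both
pa=np.array([345,145])+(np.array([[280,239],[296,236]])+.5)/5-.5
pb=np.array([316,196])+(np.array([[141,338],[148,358]])+.5)/4-.5
print("pointer top",back(a,pa,76),"side",back(b,pb,76))
for P in (back(a,pa[1:],76)[0],back(b,pb[1:],76)[0],back(a,pa[1:],68)[0],back(b,pb[1:],68)[0]):
    d=R.T@(P-dial); h=np.arctan2(d[1],d[0]); print("heading",h,"value",-.7-h, np.hypot(*d[:2]))
# orange check
o=back(a,[[345+292.5/5-.5,145+285.5/5-.5]],42)[0]; d=R.T@(o-dial); print("orange val",-.7-np.arctan2(d[1],d[0]),np.hypot(*d[:2]))
# red butt centroid
bt=back(a,[[345+140.5/5-.5,145+160.5/5-.5]],(fl+200*ax)[2]);print("butt top view",bt)
print("butt side",back(b,[[316+144/4-.5,196+72/4-.5]],(fl+200*ax)[2]))
rim=back(a,[[233+88.5/3-.5,130+132.5/3-.5]],79);print("rim",rim)
m=np.array([[25,103],[138,92],[150,202],[37,220]]);print("mat corners",back(a,np.array([233,130])+(m+.5)/3-.5,8))
m=[back(a,[[233+27/3-.5,130+27/3-.5]],79)];print("handle end",m)
s=sense();print(s["ee_pos"],s["time_s"],s["eef_rot"])
E
```

```text
[ 595.11  -227.103   -0.156] [ 0.3 -0.7  0.3 -0.8  1.2  0.2  0.  -0.3 -1.2 -1.2 -1.4 -0.1  1.2 -0.2]
[ 593.536 -225.064   -0.158] [-0.1 -0.4 -0.1 -0.4  0.7  0.7 -0.5  0. ]
[ 596.201 -228.783   -0.158] [-0.7 -0.9 -1.   0.2  1.6  0.3]
dial [ 526.343 -342.844   64.   ]
floor [ 674.144 -239.501   52.   ] axis [-0.558  0.088  0.825] mouth [ 612.745 -229.869  142.75 ] butt~ [ 562.509 -221.989  217.   ]
pointer top [[ 526.485 -353.057   76.   ]
 [ 528.78  -366.534   76.   ]] side [[ 528.17  -356.633   76.   ]
 [ 528.057 -374.132   76.   ]]
heading -1.3126730854205693 value 0.6126730854205693 23.814987208747525
heading -1.3604602859485344 value 0.6604602859485345 31.33478524349392
heading -1.2538612830802813 value 0.5538612830802814 25.774538194049242
heading -1.2724733464491431 value 0.5724733464491432 26.279583730995864
orange val 1.6250515121042588 41.01214439569871
butt top view [[ 559.774 -220.451  217.   ]]
butt side [[ 559.496 -233.842  217.   ]]
rim [[616.011 219.798  79.   ]]
mat corners [[680.664 323.617   8.   ]
 [694.033 158.528   8.   ]
 [529.961 140.542   8.   ]
 [506.693 302.077   8.   ]]
handle end [array([[772.339, 309.594,  79.   ]])]
[264.615 538.499 231.288] 1.2 [[-0.897  0.441 -0.   ]
 [ 0.441  0.897 -0.   ]
 [ 0.    -0.    -1.   ]]
```

```bash
cat >> h.py <<'E'
def go(x,y,z,head=None):
    s=sense(); R=np.array(s["eef_rot"]); d=R.T@(np.array([x,y,z])-s["ee_pos"])/1000
    h=np.arctan2(R[1,1],R[0,1]); yw=0 if head is None else (h-head+np.pi)%(2*np.pi)-np.pi
    print("t",s["time_s"],"pos",np.round(s["ee_pos"],1),"head",round(h,3),"F",np.round(s["wrist_force"],1),"w",s["gripper_width"],"delta",d.round(4),"yaw",round(yw,3))
E
python3 -c "
from h import *
go(526.5,-342,300,.114)"
```

```text
t 1.2 pos [264.6 538.5 231.3] head 1.114 F [-0.5 -0.5  0.9] w 85.49164838829422 delta [-0.6234 -0.6747 -0.0687] yaw 1.0
```

Emit:
{"fn": "move_arm", "kwargs": {
  "moves": [
    {"jaw": -1,"delta_pos": [0,0,-0.06],"yaw": 0},
    {"jaw": -1,"delta_pos": [-0.06,-0.065,-0.075],"yaw": 0.2},
    {"jaw": -1,"delta_pos": [-0.623,-0.6745,-0.069],"yaw": 1.0},
    {"jaw": -1,"delta_pos": [-0.623,-0.6745,-0.069],"yaw": 1.0},
    {"jaw": -1,"delta_pos": [-0.623,-0.6745,-0.069],"yaw": 1.0},
    {"jaw": -1,"delta_pos": [-0.623,-0.6745,-0.069],"yaw": 1.0},
    {"jaw": -1,"delta_pos": [-0.623,-0.6745,-0.069],"yaw": 1.0},
    {"jaw": -1,"delta_pos": [-0.623,-0.6745,-0.069],"yaw": 1.0},
    {"jaw": -1,"delta_pos": [-0.623,-0.6745,-0.069],"yaw": 1.0},
    {"jaw": -1,"delta_pos": [-0.623,-0.6745,-0.069],"yaw": 1.0}
  ]
}}

```text
time_s: 2.45
ee_pos: [424.9, -1.9, 301.3]
eef_rot: [[-0.114, 0.994, 0.001], [0.994, 0.114, 0.0], [-0.0, 0.001, -1.0]]
wrist_force: [0.8, 0.0, -0.4]
gripper_width: 85.2
gripper_force: 0.0
```

```bash
python3 -c "
from h import *
go(526.5,-342,300,.114)"
```

```text
t 2.45 pos [424.9  -1.9 301.3] head 0.114 F [ 0.8  0.  -0.4] w 85.22794457900218 delta [-0.3495  0.0623  0.0015] yaw -0.0
```

Emit:
{"fn": "move_arm", "kwargs": {
  "moves": [
    {"jaw": -1,"delta_pos": [-0.35,0.062,0.0],"yaw": 0},
    {"jaw": -1,"delta_pos": [-0.35,0.062,0.0],"yaw": 0},
    {"jaw": -1,"delta_pos": [-0.35,0.062,0.0],"yaw": 0},
    {"jaw": -1,"delta_pos": [-0.35,0.062,0.0],"yaw": 0},
    {"jaw": -1,"delta_pos": [-0.35,0.062,0.0],"yaw": 0},
    {"jaw": -1,"delta_pos": [-0.35,0.062,0.0],"yaw": 0},
    {"jaw": -1,"delta_pos": [-0.35,0.062,0.0],"yaw": 0},
    {"jaw": -1,"delta_pos": [-0.35,0.062,0.0],"yaw": 0}
  ]
}}

```text
time_s: 3.45
ee_pos: [525.9, -340.2, 300.7]
eef_rot: [[-0.114, 0.994, -0.0], [0.994, 0.114, 0.001], [0.001, -0.0, -1.0]]
wrist_force: [1.1, -0.5, 0.5]
gripper_width: 85.6
gripper_force: 0.0
```

```bash
python3 -c "
from h import *
go(526.5,-342,100,.114)"
```

```text
t 3.45 pos [ 525.9 -340.2  300.7] head 0.114 F [ 1.1 -0.5  0.5] w 85.59889950913485 delta [-0.002   0.0004  0.2007] yaw -0.0
```

Emit:
{"fn": "move_arm", "kwargs": {
  "moves": [
    {"jaw": -1,"delta_pos": [-0.001,0.0,0.06],"yaw": 0},
    {"jaw": -1,"delta_pos": [-0.001,0.0,0.12],"yaw": 0},
    {"jaw": -1,"delta_pos": [-0.001,0.0,0.18],"yaw": 0},
    {"jaw": -1,"delta_pos": [-0.001,0.0,0.21],"yaw": 0},
    {"jaw": -1,"delta_pos": [-0.001,0.0,0.23],"yaw": 0},
    {"jaw": -1,"delta_pos": [-0.001,0.0,0.23],"yaw": 0}
  ]
}}

```text
time_s: 4.2
ee_pos: [525.8, -340.4, 70.3]
eef_rot: [[-0.115, 0.993, -0.001], [0.993, 0.115, 0.001], [0.001, -0.001, -1.0]]
wrist_force: [-0.2, 0.2, 0.5]
gripper_width: 84.8
gripper_force: 0.0
```

```bash
python3 - <<'E'
from h import *
go(526.5,-342,53,.114)
b=shot("side")
cv2.imwrite("pics/z2.png",cv2.resize(b["pixels"][176:316,296:436],None,fx=4,fy=4,interpolation=cv2.INTER_CUBIC)[...,::-1])
E
```

```text
t 4.2 pos [ 525.8 -340.4   70.3] head 0.115 F [-0.2  0.2  0.5] w 84.79689316129664 delta [-0.0017  0.0005  0.0173] yaw 0.001
```

View pics/z2.png

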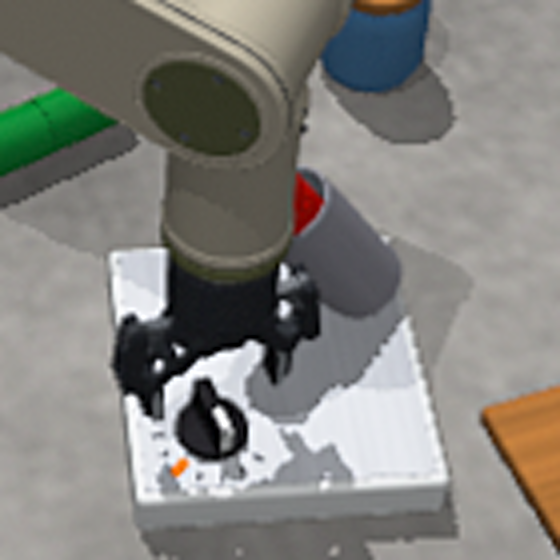

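The fingers straddle the dial bar: finger tips are at about (155,415) and (275,380) in the crop, and the bar runs from (203,385) to (228,440). I'll check the centring numerically and then go down.

```bash
python3 - <<'E'
from h import *
b=shot("side")
for X in ([525.8,-340.4,76],[525.8,-340.4,50],[528.6,-365.2,76],[523,-315.6,76],[525.8,-367.4,50],[525.8-27,-340,50],[525.8+27,-340,50]):
    print(X,((proj(b,X)[0]-[296,176]+.5)*4-.5).round())
E
```

```text
[525.8, -340.4, 76] [211. 400.]
[525.8, -340.4, 50] [210. 422.]
[528.6, -365.2, 76] [225. 428.]
[523, -315.6, 76] [198. 374.]
[525.8, -367.4, 50] [220. 452.]
[498.79999999999995, -340, 50] [174. 429.]
[552.8, -340, 50] [245. 414.]
```

Emit:
{"fn": "move_arm", "kwargs": {
  "moves": [
    {"jaw": -1,"delta_pos": [-0.002,0.0,0.015],"yaw": 0},
    {"jaw": -1,"delta_pos": [-0.002,0.0,0.016],"yaw": 0},
    {"jaw": 1,"delta_pos": [-0.002,0.0,0.016],"yaw": 0},
    {"jaw": 1,"delta_pos": [-0.002,0.0,0.016],"yaw": 0},
    {"jaw": 1,"delta_pos": [-0.002,0.0,0.016],"yaw": 0},
    {"jaw": 1,"delta_pos": [-0.002,0.0,0.016],"yaw": 0},
    {"jaw": 1,"delta_pos": [-0.002,0.0,0.016],"yaw": 0},
    {"jaw": 1,"delta_pos": [-0.002,0.0,0.016],"yaw": 0},
    {"jaw": 1,"delta_pos": [-0.002,0.0,0.016],"yaw": 0}
  ]
}}

```text
time_s: 5.42
ee_pos: [526.0, -343.7, 55.4]
eef_rot: [[-0.114, 0.994, -0.001], [0.994, 0.114, -0.0], [-0.0, -0.001, -1.0]]
wrist_force: [-4.3, 0.6, 5.9]
gripper_width: 13.0
gripper_force: 59.4
```

```bash
python3 -c "
from h import *
go(526.5,-342,53,-.886)"
```

```text
t 5.425 pos [ 526.  -343.7   55.4] head 0.114 F [-4.3  0.6  5.9] w 12.986104822856236 delta [0.0016 0.0007 0.0023] yaw 1.0
```

Emit:
{"fn": "move_arm", "kwargs": {
  "moves": [
    {"jaw": 1,"delta_pos": [0,0,0],"yaw": 0.14},
    {"jaw": 1,"delta_pos": [0,0,0],"yaw": 0.28},
    {"jaw": 1,"delta_pos": [0,0,0],"yaw": 0.42},
    {"jaw": 1,"delta_pos": [0,0,0],"yaw": 0.56},
    {"jaw": 1,"delta_pos": [0,0,0],"yaw": 0.7},
    {"jaw": 1,"delta_pos": [0,0,0],"yaw": 0.84},
    {"jaw": 1,"delta_pos": [0,0,0],"yaw": 0.95},
    {"jaw": 1,"delta_pos": [0,0,0],"yaw": 1.0},
    {"jaw": 1,"delta_pos": [0,0,0],"yaw": 1.0},
    {"jaw": 1,"delta_pos": [0,0,0],"yaw": 1.0}
  ]
}}

```text
time_s: 6.68
ee_pos: [525.3, -343.4, 55.3]
eef_rot: [[0.775, 0.632, -0.002], [0.632, -0.775, 0.0], [-0.001, -0.002, -1.0]]
wrist_force: [-8.3, 2.9, 8.9]
gripper_width: 12.9
gripper_force: 59.9
```

Emit:
{"fn": "move_arm", "kwargs": {
  "moves": [
    {"jaw": -1,"delta_pos": [0,0,0],"yaw": 0},
    {"jaw": -1,"delta_pos": [0,0,0],"yaw": 0},
    {"jaw": -1,"delta_pos": [0,0,0],"yaw": 0},
    {"jaw": -1,"delta_pos": [0,0,0],"yaw": 0},
    {"jaw": -1,"delta_pos": [0,0,-0.06],"yaw": 0},
    {"jaw": -1,"delta_pos": [0,0,-0.12],"yaw": 0},
    {"jaw": -1,"delta_pos": [0,0,-0.18],"yaw": 0},
    {"jaw": -1,"delta_pos": [0,0,-0.24],"yaw": 0},
    {"jaw": -1,"delta_pos": [0,0,-0.265],"yaw": 0},
    {"jaw": -1,"delta_pos": [0,0,-0.265],"yaw": 0}
  ]
}}

```text
time_s: 7.92
ee_pos: [527.5, -344.2, 323.3]
eef_rot: [[0.775, 0.633, 0.005], [0.633, -0.774, -0.004], [0.001, 0.006, -1.0]]
wrist_force: [0.5, 0.4, -0.7]
gripper_width: 85.4
gripper_force: 0.0
```

```bash
python3 - <<'E'
from h import *
go(526.5,-342,53,-.886)
b=shot("side");a=shot("top")
o=np.zeros((560,800,3),np.uint8);o[:,:400]=cv2.resize(b["pixels"][176:316,310:410],None,fx=4,fy=4,interpolation=cv2.INTER_CUBIC)
o[:360,400:780]=cv2.resize(a["pixels"][145:217,345:421],None,fx=5,fy=5,interpolation=cv2.INTER_CUBIC)
cv2.imwrite("pics/z3.png",o[...,::-1])
E
```

```text
t 7.925 pos [ 527.5 -344.2  323.3] head -0.886 F [ 0.5  0.4 -0.7] w 85.37101663457783 delta [ 0.0003 -0.0039  0.2703] yaw 0.0
```

View pics/z3.png

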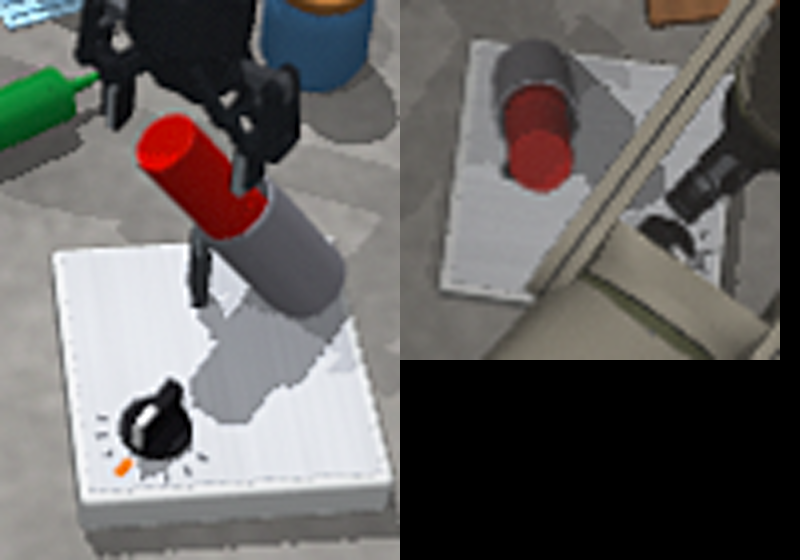

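The white pointer end at (142,430) now faces the orange mark at (123,466). I'll check the angle numerically and work out the bottle grasp.

```bash
python3 - <<'E'
from h import *
b=shot("side"); R,t=wfr([595,-227,-.157]); D=R@[-50,-125,0]+t
for v in(1.45,1.6,1.75):
    h=-.7-v; u=R@[np.cos(h),np.sin(h),0]
    print(v,[((proj(b,D+k*u+[0,0,76])[0]-[310,176]+.5)*4-.5).round() for k in(25,8,-25)],((proj(b,D+41*u+[0,0,42])[0]-[310,176]+.5)*4-.5).round())
# white pointer pixels
im=b["pixels"][176:316,310:410].astype(int); 
ys,xs=np.where((im.min(2)>150)); k=[(x*4+2,y*4+2) for x,y in zip(xs,ys) if 122<x*4<188 and 395<y*4<455]; print(np.mean(k,0),k)
ax=R@[-.565,0,.825]; fl=R@[80,0,52]+t; g=fl+162*ax; print("grasp pt",g)
go(g[0],g[1],g[2]-19,-1.728)
for s in (110,200): print(s,((proj(b,fl+s*ax)[0]-[310,176]+.5)*4-.5).round())
E
```

```text
1.45 [array([141., 428.]), array([152., 411.]), array([172., 378.])] [129. 473.]
1.6 [array([137., 426.]), array([150., 410.]), array([176., 380.])] [122. 469.]
1.75 [array([132., 423.]), array([149., 409.]), array([180., 383.])] [115. 464.]
[145.375 415.625] [(np.int64(126), np.int64(398)), (np.int64(130), np.int64(398)), (np.int64(134), np.int64(398)), (np.int64(138), np.int64(398)), (np.int64(142), np.int64(398)), (np.int64(186), np.int64(398)), (np.int64(126), np.int64(402)), (np.int64(130), np.int64(402)), (np.int64(186), np.int64(402)), (np.int64(126), np.int64(406)), (np.int64(150), np.int64(406)), (np.int64(186), np.int64(406)), (np.int64(146), np.int64(410)), (np.int64(150), np.int64(410)), (np.int64(154), np.int64(410)), (np.int64(142), np.int64(414)), (np.int64(146), np.int64(414)), (np.int64(150), np.int64(414)), (np.int64(154), np.int64(414)), (np.int64(138), np.int64(418)), (np.int64(142), np.int64(418)), (np.int64(146), np.int64(418)), (np.int64(150), np.int64(418)), (np.int64(138), np.int64(422)), (np.int64(142), np.int64(422)), (np.int64(146), np.int64(422)), (np.int64(138), np.int64(426)), (np.int64(142), np.int64(426)), (np.int64(126), np.int64(450)), (np.int64(126), np.int64(454)), (np.int64(130), np.int64(454)), (np.int64(186), np.int64(454))]
grasp pt [ 583.61180984 -225.19721748  185.65      ]
t 8.075 pos [ 525.9 -343.1  317.6] head -0.886 F [ 0.9  0.3 -0. ] w 85.38790944523655 delta [ 0.1194 -0.0544  0.1511] yaw 0.842
110 [230. 204.]
200 [167. 139.]
```

```bash
python3 - <<'E'
from h import *
b=shot("side"); R,t=wfr([595,-227,-.157])
def pca(im,x0,x1,y0,y1):
    g=im[y0:y1,x0:x1].astype(float).min(2); print(g.astype(int))
    w=np.clip(g-70,0,None); ys,xs=np.mgrid[y0:y1,x0:x1]
    P=back(b,np.c_[xs.ravel(),ys.ravel()],76)[:,:2]; w=w.ravel()
    c=(w[:,None]*P).sum(0)/w.sum(); C=(P-c).T@(w[:,None]*(P-c)); e,V=np.linalg.eigh(C); v=V[:,1]; h=np.arctan2(v[1],v[0])
    h=h if h<0 else h-np.pi
    print(c,"heading",h,"val",-.157-.7-h)
pca(b["pixels"],343,350,276,284)
im=b["pixels"].astype(int); m=(im[...,0]>180)&(im[...,1]<170)&(im[...,2]<100); ys,xs=np.where(m); k=(xs>320)&(xs<370)&(ys>270)&(ys<310)
o=back(b,np.c_[xs[k],ys[k]],42).mean(0); D=R@[-50,-125,0]+t; print("orange",o,"rel",o-D,np.arctan2(*(o-D)[[1,0]]), "expect",-.857-1.6)
E
```

```text
[[111  70  34   2   9  15  26]
 [ 37  17   6  53 171 125  43]
 [ 24  13  52 220 255 212  93]
 [ 22   7 157 255 255 168  58]
 [ 16 160 252 255 183  65   0]
 [ 20 216 255 195  76   2   3]
 [127 178 165  82   7   3   8]
 [133 139  73   9   1   9   9]]
[ 514.52487626 -351.81793205] heading -2.397208601701189 val 1.540208601701189
orange [ 495.68086915 -367.72960164   42.        ] rel [-30.38961458 -25.08479291  42.        ] -2.451531064545744 expect -2.457
```

```bash
python3 -c "
from h import *
go(582,-228,318,-1.728)"
```

```text
t 8.125 pos [ 525.8 -343.   317.3] head -0.886 F [-0.8  0.7  0.2] w 85.27782217810392 delta [ 0.1163 -0.0535 -0.0006] yaw 0.842
```

Emit:
{"fn": "move_arm", "kwargs": {
  "moves": [
    {"jaw": -1,"delta_pos": [0.058,-0.027,0],"yaw": 0.18},
    {"jaw": -1,"delta_pos": [0.116,-0.054,0],"yaw": 0.36},
    {"jaw": -1,"delta_pos": [0.116,-0.054,0],"yaw": 0.54},
    {"jaw": -1,"delta_pos": [0.116,-0.054,0],"yaw": 0.7},
    {"jaw": -1,"delta_pos": [0.116,-0.054,0],"yaw": 0.842},
    {"jaw": -1,"delta_pos": [0.116,-0.054,0],"yaw": 0.842},
    {"jaw": -1,"delta_pos": [0.116,-0.054,0],"yaw": 0.842}
  ]
}}

```text
time_s: 9.0
ee_pos: [581.7, -228.2, 318.8]
eef_rot: [[0.988, -0.154, -0.002], [-0.154, -0.988, 0.001], [-0.002, -0.001, -1.0]]
wrist_force: [0.2, 0.5, -0.2]
gripper_width: 85.2
gripper_force: 0.0
```

```bash
python3 -c "
from h import *
go(582,-228,167,-1.728)"
```

```text
t 9.0 pos [ 581.7 -228.2  318.8] head -1.725 F [ 0.2  0.5 -0.2] w 85.1595075294981 delta [ 0.0005 -0.0002  0.1518] yaw 0.003
```

Emit:
{"fn": "move_arm", "kwargs": {
  "moves": [
    {"jaw": -1,"delta_pos": [0,0,0.04],"yaw": 0},
    {"jaw": -1,"delta_pos": [0,0,0.08],"yaw": 0},
    {"jaw": -1,"delta_pos": [0,0,0.11],"yaw": 0},
    {"jaw": -1,"delta_pos": [0,0,0.13],"yaw": 0},
    {"jaw": -1,"delta_pos": [0,0,0.15],"yaw": 0},
    {"jaw": -1,"delta_pos": [0,0,0.15],"yaw": 0}
  ]
}}

```text
time_s: 9.75
ee_pos: [581.2, -227.9, 168.1]
eef_rot: [[0.988, -0.156, -0.003], [-0.156, -0.988, 0.001], [-0.003, -0.001, -1.0]]
wrist_force: [0.9, -0.2, 0.5]
gripper_width: 85.3
gripper_force: 0.0
```

```bash
python3 - <<'E'
from h import *
go(582,-228,167,-1.728)
b=shot("side");a=shot("top")
o=np.zeros((560,800,3),np.uint8);o[:,:400]=cv2.resize(b["pixels"][156:296,310:410],None,fx=4,fy=4,interpolation=cv2.INTER_CUBIC)
o[:360,400:780]=cv2.resize(a["pixels"][145:217,345:421],None,fx=5,fy=5,interpolation=cv2.INTER_CUBIC)
cv2.imwrite("pics/z4.png",o[...,::-1])
E
```

```text
t 9.75 pos [ 581.2 -227.9  168.1] head -1.728 F [ 0.9 -0.2  0.5] w 85.30300032986564 delta [ 0.0008 -0.0001  0.0011] yaw 0.0
```

View pics/z4.png

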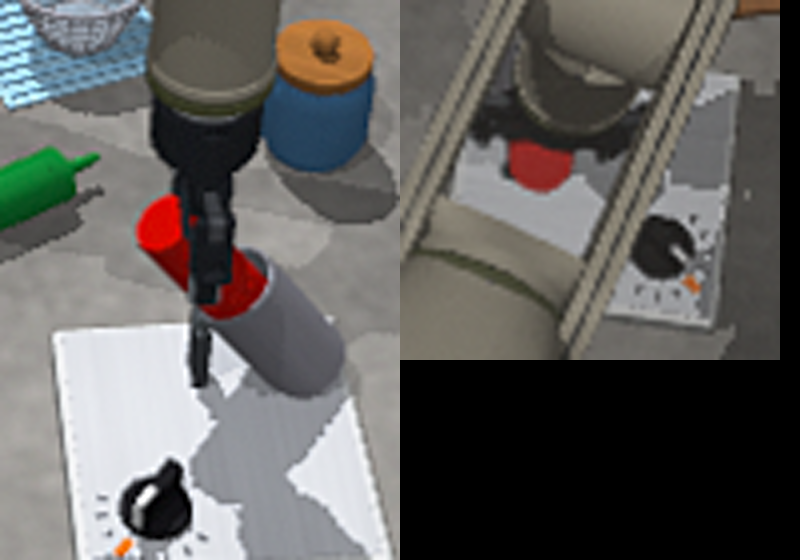

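The fingers straddle the exposed red body at about (205,260), and in the top view the dial pointer lines up with the orange mark. Now I'll close the jaws.

Emit:
{"fn": "move_arm", "kwargs": {
  "moves": [
    {"jaw": 1,"delta_pos": [0,0,0],"yaw": 0},
    {"jaw": 1,"delta_pos": [0,0,0],"yaw": 0},
    {"jaw": 1,"delta_pos": [0,0,0],"yaw": 0},
    {"jaw": 1,"delta_pos": [0,0,0],"yaw": 0},
    {"jaw": 1,"delta_pos": [0,0,0],"yaw": 0},
    {"jaw": 1,"delta_pos": [0,0,0],"yaw": 0}
  ]
}}

```text
time_s: 10.6
ee_pos: [582.6, -228.2, 171.2]
eef_rot: [[0.988, -0.156, 0.001], [-0.156, -0.988, -0.0], [0.002, 0.0, -1.0]]
wrist_force: [-2.6, 1.8, 6.8]
gripper_width: 48.5
gripper_force: 60.9
```

Emit:
{"fn": "move_arm", "kwargs": {
  "moves": [
    {"jaw": 1,"delta_pos": [-0.0056,0,-0.0082],"yaw": 0},
    {"jaw": 1,"delta_pos": [-0.0113,0,-0.0165],"yaw": 0},
    {"jaw": 1,"delta_pos": [-0.017,0,-0.0248],"yaw": 0},
    {"jaw": 1,"delta_pos": [-0.0226,0,-0.033],"yaw": 0},
    {"jaw": 1,"delta_pos": [-0.0283,0,-0.0413],"yaw": 0},
    {"jaw": 1,"delta_pos": [-0.0339,0,-0.0495],"yaw": 0}
  ]
}}

```text
time_s: 11.35
ee_pos: [548.1, -223.1, 220.0]
eef_rot: [[0.988, -0.157, -0.0], [-0.157, -0.988, -0.0], [-0.0, 0.0, -1.0]]
wrist_force: [2.8, -0.3, -1.7]
gripper_width: 48.6
gripper_force: 62.4
```

Emit:
{"fn": "move_arm", "kwargs": {
  "moves": [
    {"jaw": 1,"delta_pos": [-0.0085,0,-0.0124],"yaw": 0},
    {"jaw": 1,"delta_pos": [-0.017,0,-0.0248],"yaw": 0},
    {"jaw": 1,"delta_pos": [-0.0254,0,-0.0371],"yaw": 0},
    {"jaw": 1,"delta_pos": [-0.0339,0,-0.0495],"yaw": 0},
    {"jaw": 1,"delta_pos": [-0.0424,0,-0.0619],"yaw": 0},
    {"jaw": 1,"delta_pos": [-0.0424,0,-0.0619],"yaw": 0},
    {"jaw": 1,"delta_pos": [-0.0424,0,-0.0619],"yaw": 0}
  ]
}}

```text
time_s: 12.22
ee_pos: [506.7, -216.3, 281.0]
eef_rot: [[0.988, -0.157, -0.0], [-0.157, -0.988, 0.0], [-0.0, -0.0, -1.0]]
wrist_force: [0.5, -0.4, -3.7]
gripper_width: 48.4
gripper_force: 62.5
```

```bash
python3 - <<'E'
from h import *
go(582,-228,167,-1.728)
b=shot("side")
cv2.imwrite("pics/z5.png",cv2.resize(b["pixels"][136:286,270:420],None,fx=4,fy=4,interpolation=cv2.INTER_CUBIC)[...,::-1])
E
```

```text
t 12.225 pos [ 506.7 -216.3  281. ] head -1.728 F [ 0.5 -0.4 -3.7] w 48.40600662743813 delta [ 0.0763 -0.0003  0.114 ] yaw -0.0
```

View pics/z5.png

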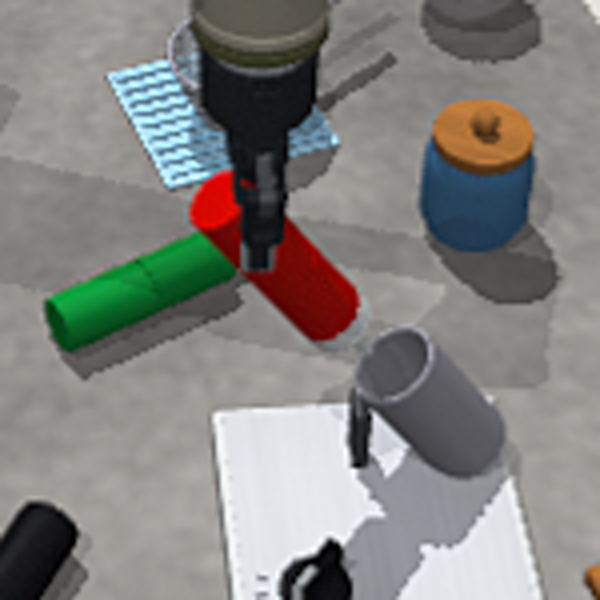

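The bottle is out of the sleeve and gripped, still leaning about 0.6 rad; its nozzle at about (355,325) is just above the sleeve mouth. The tool can't tilt. So I'll put the nozzle back into the mouth and lever it upright against the upper lip, letting the bottle pivot between the pads.

Emit:
{"fn": "move_arm", "kwargs": {
  "moves": [
    {"jaw": 1,"delta_pos": [0.0125,0,0.0175],"yaw": 0},
    {"jaw": 1,"delta_pos": [0.0245,0,0.035],"yaw": 0},
    {"jaw": 1,"delta_pos": [0.0355,0,0.03],"yaw": 0},
    {"jaw": 1,"delta_pos": [0.0465,0,0.025],"yaw": 0},
    {"jaw": 1,"delta_pos": [0.052,0,0.021],"yaw": 0},
    {"jaw": 1,"delta_pos": [0.058,0,0.017],"yaw": 0},
    {"jaw": 1,"delta_pos": [0.064,0,0.0135],"yaw": 0},
    {"jaw": 1,"delta_pos": [0.0705,0,0.0105],"yaw": 0},
    {"jaw": 1,"delta_pos": [0.0705,0,0.0105],"yaw": 0}
  ]
}}

```text
time_s: 13.4
ee_pos: [577.1, -227.4, 271.3]
eef_rot: [[0.988, -0.156, 0.001], [-0.156, -0.988, -0.0], [0.001, -0.0, -1.0]]
wrist_force: [-1.6, 0.9, -3.1]
gripper_width: 48.1
gripper_force: 63.0
```

```bash
python3 - <<'E'
from h import *
go(582,-228,167,-1.728)
b=shot("side")
cv2.imwrite("pics/z6.png",cv2.resize(b["pixels"][136:286,290:440],None,fx=4,fy=4,interpolation=cv2.INTER_CUBIC)[...,::-1])
E
```

```text
t 13.4 pos [ 577.1 -227.4  271.3] head -1.728 F [-1.6  0.9 -3.1] w 48.066349471729204 delta [ 0.0049 -0.0002  0.1044] yaw 0.0
```

View pics/z6.png

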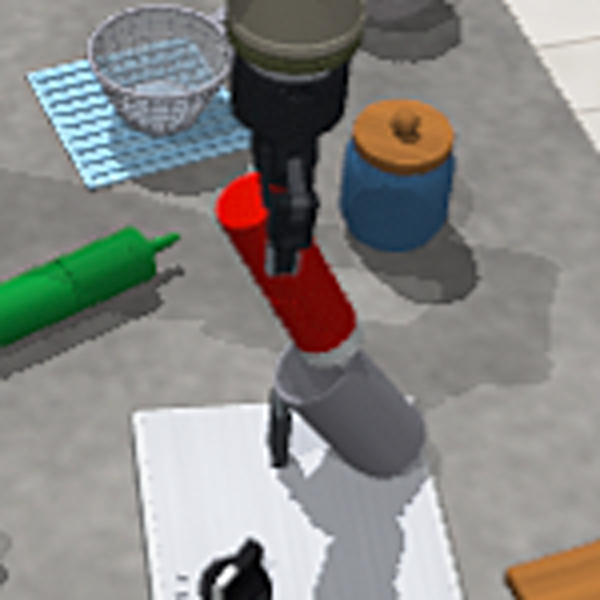

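The bottle is turning upright, with the nozzle against the upper lip at about (340,360) and low forces. I'll continue.

Emit:
{"fn": "move_arm", "kwargs": {
  "moves": [
    {"jaw": 1,"delta_pos": [0.0065,0,-0.003],"yaw": 0},
    {"jaw": 1,"delta_pos": [0.013,0,-0.0055],"yaw": 0},
    {"jaw": 1,"delta_pos": [0.02,0,-0.0075],"yaw": 0},
    {"jaw": 1,"delta_pos": [0.0265,0,-0.0095],"yaw": 0},
    {"jaw": 1,"delta_pos": [0.0335,0,-0.011],"yaw": 0},
    {"jaw": 1,"delta_pos": [0.0405,0,-0.0122],"yaw": 0},
    {"jaw": 1,"delta_pos": [0.0475,0,-0.013],"yaw": 0},
    {"jaw": 1,"delta_pos": [0.0548,0,-0.0135],"yaw": 0},
    {"jaw": 1,"delta_pos": [0.058,0,-0.0135],"yaw": 0},
    {"jaw": 1,"delta_pos": [0.058,0,-0.0135],"yaw": 0}
  ]
}}

```text
time_s: 14.7
ee_pos: [634.1, -236.7, 284.3]
eef_rot: [[0.988, -0.157, 0.001], [-0.157, -0.988, -0.0], [0.001, 0.0, -1.0]]
wrist_force: [-3.1, 1.4, -2.1]
gripper_width: 48.3
gripper_force: 53.5
```

```bash
python3 - <<'E'
from h import *
go(582,-228,167,-1.728)
b=shot("side")
cv2.imwrite("pics/z7.png",cv2.resize(b["pixels"][136:286,290:440],None,fx=4,fy=4,interpolation=cv2.INTER_CUBIC)[...,::-1])
# predicted vertical bottle axis outline through grasp
s=sense();e=np.array(s["ee_pos"])
for d in (38,0,-60,-125,-162): print(d,((proj(b,[e[0],e[1],e[2]+19+d])[0]-[290,136]+.5)*4-.5).round())
E
```

```text
t 14.7 pos [ 634.1 -236.7  284.3] head -1.728 F [-3.1  1.4 -2.1] w 48.30416948986331 delta [-0.0529 -0.0005  0.1173] yaw 0.0
38 [366. 167.]
0 [361. 208.]
-60 [353. 270.]
-125 [345. 333.]
-162 [341. 367.]
```

View pics/z7.png

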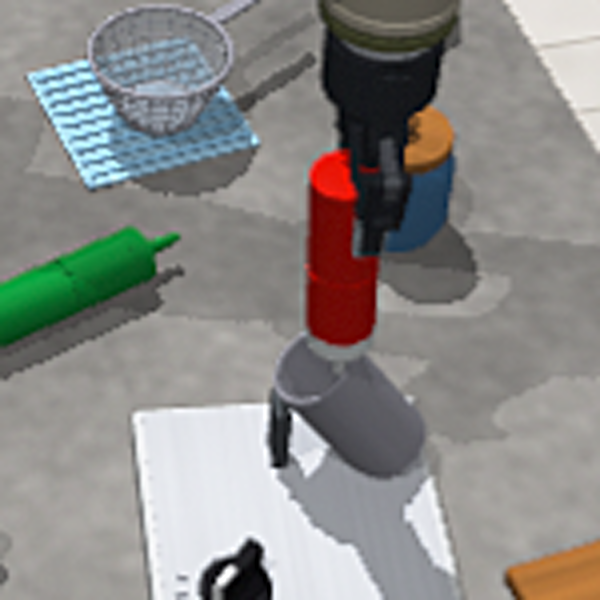

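The bottle is nearly upright, with its body axis running from (345,170) to (341,330). Compared with the projected vertical it still leans about 0.1 rad, so I'll push a little further and then lift clear.

Emit:
{"fn": "move_arm", "kwargs": {
  "moves": [
    {"jaw": 1,"delta_pos": [0.004,0,0],"yaw": 0},
    {"jaw": 1,"delta_pos": [0.009,0,0],"yaw": 0},
    {"jaw": 1,"delta_pos": [0.011,0,0],"yaw": 0},
    {"jaw": 1,"delta_pos": [0.011,0,0],"yaw": 0},
    {"jaw": 1,"delta_pos": [0.009,0,-0.02],"yaw": 0},
    {"jaw": 1,"delta_pos": [0.007,0,-0.045],"yaw": 0},
    {"jaw": 1,"delta_pos": [0.005,0,-0.065],"yaw": 0},
    {"jaw": 1,"delta_pos": [0.005,0,-0.065],"yaw": 0}
  ]
}}

```text
time_s: 15.75
ee_pos: [639.6, -237.7, 353.3]
eef_rot: [[0.988, -0.157, 0.006], [-0.156, -0.988, -0.003], [0.006, 0.002, -1.0]]
wrist_force: [0.4, 0.2, -2.5]
gripper_width: 47.9
gripper_force: 51.8
```

```bash
cat > tilt.py <<'E'
from h import *
from scipy.optimize import least_squares
s=sense();e=np.array(s["ee_pos"]);R=np.array(s["eef_rot"]);print("ee",e.round(1),"F",np.round(s["wrist_force"],1),s["gripper_width"])
b=shot("side")
im=b["pixels"].astype(int); m=((im[...,0]>90)&(im[...,1]<50)&(im[...,2]<50)).astype(np.uint8)
n,lab,st,_=cv2.connectedComponentsWithStats(m); g=proj(b,e+[0,0,0])[0]
near=[i for i in range(1,n) if st[i,4]>60]; near.sort(key=lambda i:np.hypot(st[i,0]+st[i,2]/2-g[0],st[i,1]+st[i,3]/2-g[1])); M=(lab==near[0]); print(st[near[0]],g)
# fit: left edge of silhouette, bottom and unoccluded right edge per row
rows=np.arange(st[near[0],1],st[near[0],1]+st[near[0],3]); L=np.array([np.where(M[r])[0].min() for r in rows]); Rr=np.array([np.where(M[r])[0].max() for r in rows])
print("L",L,"\nR",Rr)
def sil(q):  # offset along tool x, tilt, slide along axis
    off,a,sl=q; ax=np.array([0,0,1.])*np.cos(a)-R[:,0]*np.sin(a); p0=e+[0,0,19]+R[:,0]*off
    u=R[:,1]; v=np.cross(ax,u); th=np.linspace(0,2*np.pi,60,endpoint=False); c=25*(np.cos(th)[:,None]*u+np.sin(th)[:,None]*v)
    P=np.r_[p0+ax*(38+sl)+c,p0+ax*(-125+sl)+c]; return cv2.convexHull(proj(b,P).astype(np.float32)).reshape(-1,2),p0+ax*(-162+sl)
def res(q):
    h,_=sil(q); k=np.zeros((len(rows)*8,),float); out=[]
    hh=np.r_[h,h[:1]]
    for r,l,rr in zip(rows,L,Rr):
        xs=[]
        for A,B in zip(hh[:-1],hh[1:]):
            if (A[1]-r)*(B[1]-r)<0: xs.append(A[0]+(r-A[1])*(B[0]-A[0])/(B[1]-A[1]))
        if len(xs)<2: out+= [2,2]; continue
        out.append(min(xs)-(l-.5)); d=max(xs)-(rr+.5); out.append(d if r>rows[0]+.6*len(rows) else 0)
    out.append(h[:,1].max()-rows[-1]-.5);out.append(h[:,1].min()-rows[0]+.5)
    return out
best=min((least_squares(res,[o,a,0],loss="soft_l1",diff_step=.02,x_scale=[5,.1,5]) for o in(-10,0) for a in(.0,.1)),key=lambda r:r.cost)
print("offset,tilt,slide",best.x.round(3),"cost",best.cost,"tip",sil(best.x)[1].round(1))
E
python3 tilt.py
```

```text
ee [ 639.6 -237.7  353.3] F [ 0.4  0.2 -2.5] 47.9191353533354
[369 153  19  52 698] [383.63260921 174.01244084]
L [379 377 375 374 373 372 372 372 372 372 372 372 371 371 371 371 371 371
 371 371 371 371 371 371 371 370 370 370 370 370 370 370 370 370 370 370
 370 370 369 369 369 369 369 369 369 369 369 369 369 370 372 374] 
R [379 381 381 381 381 381 381 381 382 382 383 383 383 382 382 382 382 382
 382 382 382 382 382 381 381 381 381 381 387 387 387 387 387 387 386 386
 386 386 386 386 386 386 386 385 385 385 385 385 385 384 383 381]
offset,tilt,slide [-1.0403e+01  5.0000e-03 -4.5020e+00] cost 27.07031819026315 tip [ 630.3 -236.2  205.7]
```

```bash
python3 - <<'E'
from h import *
b=shot("side");print("rim side",back(b,[[330,148]],79))
im=b["pixels"][130:195,300:365]
go(616+9.3,220-1.5,353,None)
cv2.imwrite("pics/z8.png",cv2.resize(im,None,fx=8,fy=8,interpolation=cv2.INTER_CUBIC)[...,::-1])
E
```

```text
rim side [[621.32693424 222.10922892  79.        ]]
t 15.85 pos [ 638.8 -237.3  349.3] head -1.728 F [-0.4  0.  -2.8] w 48.11714335771731 delta [-0.0846 -0.448  -0.0038] yaw 0
```

View pics/z8.png

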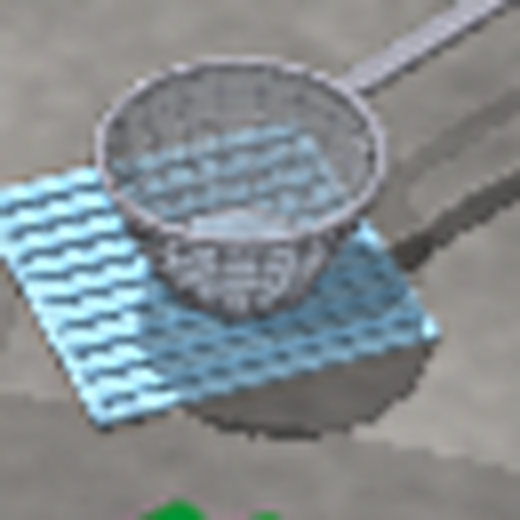

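The rim ellipse centre is at about (242,149) in the crop, which gives (621,222) from the side and (616,220) from the top; I'll use (619,221). Now I'll carry the bottle over.

Emit:
{"fn": "move_arm", "kwargs": {
  "moves": [
    {"jaw": 1,"delta_pos": [-0.002,-0.011,0],"yaw": 0},
    {"jaw": 1,"delta_pos": [-0.006,-0.033,0],"yaw": 0},
    {"jaw": 1,"delta_pos": [-0.011,-0.063,0],"yaw": 0},
    {"jaw": 1,"delta_pos": [-0.017,-0.093,0],"yaw": 0},
    {"jaw": 1,"delta_pos": [-0.022,-0.123,0],"yaw": 0},
    {"jaw": 1,"delta_pos": [-0.028,-0.153,0],"yaw": 0},
    {"jaw": 1,"delta_pos": [-0.033,-0.183,0],"yaw": 0},
    {"jaw": 1,"delta_pos": [-0.037,-0.205,0],"yaw": 0},
    {"jaw": 1,"delta_pos": [-0.04,-0.219,0],"yaw": 0},
    {"jaw": 1,"delta_pos": [-0.041,-0.225,0],"yaw": 0}
  ]
}}

```text
time_s: 17.1
ee_pos: [633.2, -7.8, 349.2]
eef_rot: [[0.988, -0.156, -0.0], [-0.156, -0.988, -0.0], [-0.0, 0.0, -1.0]]
wrist_force: [-0.2, -0.7, -3.3]
gripper_width: 48.0
gripper_force: 51.8
```

Emit:
{"fn": "move_arm", "kwargs": {
  "moves": [
    {"jaw": 1,"delta_pos": [-0.002,-0.011,0],"yaw": 0},
    {"jaw": 1,"delta_pos": [-0.006,-0.033,0],"yaw": 0},
    {"jaw": 1,"delta_pos": [-0.011,-0.063,0],"yaw": 0},
    {"jaw": 1,"delta_pos": [-0.017,-0.093,0],"yaw": 0},
    {"jaw": 1,"delta_pos": [-0.022,-0.123,0],"yaw": 0},
    {"jaw": 1,"delta_pos": [-0.028,-0.153,0],"yaw": 0},
    {"jaw": 1,"delta_pos": [-0.033,-0.183,0],"yaw": 0},
    {"jaw": 1,"delta_pos": [-0.037,-0.205,0],"yaw": 0},
    {"jaw": 1,"delta_pos": [-0.04,-0.219,0],"yaw": 0},
    {"jaw": 1,"delta_pos": [-0.041,-0.225,0],"yaw": 0}
  ]
}}

```text
time_s: 18.35
ee_pos: [628.0, 220.7, 349.2]
eef_rot: [[0.988, -0.156, -0.0], [-0.156, -0.988, -0.0], [-0.0, 0.0, -1.0]]
wrist_force: [-0.6, -0.8, -3.6]
gripper_width: 48.2
gripper_force: 51.8
```

```bash
python3 tilt.py; python3 -c "
from h import *
go(628.3,219.5,279)"
```

```text
ee [628.  220.7 349.2] F [-0.6 -0.8 -3.6] 48.174730400249516
t 18.4 pos [628.  220.9 349.2] head -1.728 F [-0.2  0.3 -2.4] w 48.12647279986576 delta [0.0005 0.0013 0.0702] yaw 0Traceback (most recent call last):
  File "tilt.py", line 7, in <module>
    near=[i for i in range(1,n) if st[i,4]>60]; near.sort(key=lambda i:np.hypot(st[i,0]+st[i,2]/2-g[0],st[i,1]+st[i,3]/2-g[1])); M=(lab==near[0]); print(st[near[0]],g)
                                                                                                                                         ~~~~^^^
IndexError: list index out of range
```

Emit:
{"fn": "move_arm", "kwargs": {
  "moves": [
    {"jaw": 1,"delta_pos": [0,0.001,0.01],"yaw": 0},
    {"jaw": 1,"delta_pos": [0,0.001,0.025],"yaw": 0},
    {"jaw": 1,"delta_pos": [0,0.001,0.04],"yaw": 0},
    {"jaw": 1,"delta_pos": [0,0.001,0.055],"yaw": 0},
    {"jaw": 1,"delta_pos": [0,0.001,0.063],"yaw": 0},
    {"jaw": 1,"delta_pos": [0,0.001,0.065],"yaw": 0},
    {"jaw": 1,"delta_pos": [0,0.001,0.065],"yaw": 0},
    {"jaw": 1,"delta_pos": [0,0.001,0.065],"yaw": 0}
  ]
}}

```text
time_s: 19.4
ee_pos: [628.2, 219.2, 285.2]
eef_rot: [[0.988, -0.156, 0.001], [-0.156, -0.988, 0.0], [0.001, -0.001, -1.0]]
wrist_force: [-0.5, -0.0, -2.4]
gripper_width: 47.9
gripper_force: 51.8
```

```bash
python3 - <<'E'
from h import *
go(628.3,219.5,279)
b=shot("side");a=shot("top")
o=np.zeros((400,800,3),np.uint8);o[:,:400]=cv2.resize(b["pixels"][80:180,280:380],None,fx=4,fy=4,interpolation=cv2.INTER_CUBIC)
o[:,400:]=cv2.resize(a["pixels"][110:210,210:310],None,fx=4,fy=4,interpolation=cv2.INTER_CUBIC)
cv2.imwrite("pics/z9.png",o[...,::-1])
e=sense()["ee_pos"]
for T in (np.array(e)+[-9.3,1.5,-147.6],[619,221,79]): print(((proj(b,T)[0]-[280,80]+.5)*4-.5).round(),((proj(a,T)[0]-[210,110]+.5)*4-.5).round())
E
```

```text
t 19.4 pos [628.2 219.2 285.2] head -1.728 F [-0.5 -0.  -2.4] w 47.91457921187808 delta [ 0.     -0.0003  0.0062] yaw 0
[201. 224.] [200. 238.]
[199. 275.] [208. 253.]
```

View pics/z9.png

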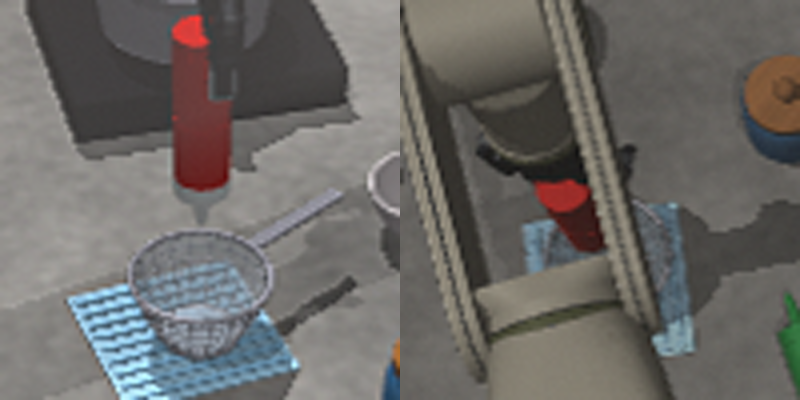

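The side view shows the upright bottle with its nozzle tip at (202,224), where it was predicted. It hangs over the rim centre at (200,275), about 58 mm above it and touching nothing. I'll hand the job in.

```bash
python3 -c "
from plant import *
print(job_done())"
```

```text
the job is handed in; nothing more can be done
None
```

I handed the job in, with no verdict shown: the dial is at the orange mark (about 1.57 rad measured), and the bottle is held upright and still, its nozzle about 58 mm above the middle of the strainer and touching nothing.

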